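Shift the soap row to the new rack, in the same order

ROBOT

A 7-joint arm with a two-finger parallel gripper is mounted at the origin on a cart in front of the work surface, level with it; the furniture and walls round the work are solid. World frame = base frame: x ahead of the robot, y to its left, z up, the work surface at z = 0. Lengths are in m, angles in rad, forces in N, time in s.
With the tool pointing down it reaches from about 0.4 to 0.75 m from the base axis. Payload 19.5 kg.
Tool frame: the origin (TCP) lies midway between the tips of the shut fingers; the grasp point (between the pads) lies bot.hold_point_z behind it (bot.hold_point_z is the distance from the TCP to the grasp point, in m); z points along the fingers, y is the line along which they close (so a half turn about z gives the same grasp; the last joint's range is limited). The gripper opens to 85 mm and grips with 20 to 120 N. Pads are 22 mm wide; open, the fingers measure 114 mm over their backs; the gripper's body (76 mm by 85 mm) begins 54 mm behind the grasp point. The pads swing forward as they close: fully open they stand 13 mm farther back than shut.
Start: joints at [-1.388, 0.707, -0.028, 1.485, 0.022, 0.951, -0.075], TCP at [0.128, 0.561, 0.231] pointing down, gripper open.
Joint ranges: [-2.71, 2.71], [-0.32, 2.16], [-1.57, 1.52], [0, 2.45], [-1.46, 4.6], [0, 2.02], [-2.83, 2.83]. Speed limits (rad/s): [1.89, 1.89, 2.57, 2.57, 3.01, 3.01, 3.01].

INTERFACE

Orientations are given as [roll, pitch, yaw] about the fixed x, y, z axes, in that order (R = Rz(yaw) Ry(pitch) Rx(roll)).
In Python, from workcell import bot gives the robot as it stands. The module is installed in compiled form; this text tells all that it offers.
- The arm moves only by the shell command python3 -m handwheel 'ROWS' [OPENING] [FORCE]. ROWS is JSON, a list of rows, each a list of 6 numbers: the shift along the world's x, y, z in units of 25 mm (1.0 is 25 mm), then the turn, a rotation vector about the world's x, y, z in rad. A call has 1 to 20 rows; each row is the pose to reach, as a shift and turn from the pose commanded when the call began; what a row does not reach only later rows make up. A row lasts 1/12 s, in which the tool goes at most 41.7 mm and 7.16 degrees, less where a joint would pass 70% of its speed; a pose out of reach is approached as far as the arm can. A call with a gripper value outside its range is refused whole. OPENING is the opening, from 0 (shut) to 1 (fully open), set as the call begins (- or left out, the last holds). The fingers move at their own pace and stop on an object; FORCE is the grip in N (left out, the last holds). Time passes only in rows, so rows that repeat a pose let the fingers close. It gives the time, the measured TCP pose, the force, the opening and the grip force at its end, in the units of the state.
- bot.sense(): the state, without advancing time (a new reading comes with each control period).
- bot.get_image(name): name is "scene" or "side" or "wrist"; returns a dict with "color" (420x560x3 uint8, red, green, blue), "z_map" (420x560 float32, m along the optical axis (not along the pixel's ray), 0 where there is no reading), "camera_matrix" (3x3 intrinsics, pixels), "camera_from_world" (4x4, takes a point from world to camera coordinates). Camera axes: x right, y down, z forward; pixel columns grow to the right and rows downward; lengths in m; the calibration is good to about 2 mm. A picture is of the moment at which its call begins.
- bot.sign_off(): hands the job in; it is judged then, once.
The state is a dict: "time_s": time; "joint_positions": joint angles; "joint_velocities": joint speeds; "joint_torque": joint torques, N m; "position": TCP position; "tool_rot": TCP orientation; "force": force on the tool from outside, world axes, zero at the start; "torque": the same for the moment, N m; "gripper_width": finger opening in m; "finger_force": force on a finger pad.
Only numpy, scipy, OpenCV 4.12 (cv2) and the standard library are available. Lean on these libraries where they do the work, as an engineer would, in place of code of your own. Each camera call takes 0.05 s, during which the arm holds its last target. There are 200 camera calls.

TASK

The four boxed soaps stand on edge in the pale wooden rack, which is being retired. Move each of them to the dark wooden rack beside it, one soap to a bay, standing on edge across the middle of both rails as before and in the same order from left to right. Leave the oil tin, the lip balm and the patterned candle glass where they stand.

Things in the scene. Friction and masses are not known exactly. Their poses are not given: they have to be found in the camera images.
- blue_soap: Light blue soap box, 88 mm long, 30 mm thick, 58 mm high. It stands on its long edge; origin at the centre of its underside, x along its length, y across its thickness (the way to grip it), z up. Rigid, 70 to 140 g.
- orange_soap: Orange-yellow soap box, 88 mm long, 30 mm thick, 58 mm high. It stands on its long edge; origin at the centre of its underside, x along its length, y across its thickness (the way to grip it), z up. Rigid, 70 to 140 g.
- pink_soap: Rose pink soap box with a white paper band, 88 mm long, 30 mm thick, 58 mm high. It stands on its long edge; origin at the centre of its underside, x along its length, y across its thickness (the way to grip it), z up. Rigid, 70 to 140 g.
- green_soap: Dark green soap box with a cream paper band, 88 mm long, 30 mm thick, 58 mm high. It stands on its long edge; origin at the centre of its underside, x along its length, y across its thickness (the way to grip it), z up. Rigid, 70 to 140 g.
- pale_rack: Pale wooden soap rack, left or right of the dark one and parallel to it, of the same shape, size and axes; at the start one soap stands in each of its bays, in any order. Fixed.
- dark_rack: Dark wooden soap rack, 300 mm long. Two rails (at x = -34 and 34 mm, 20 mm wide, tops 18 mm high) each with five 14 mm pegs up to 50 mm high at y = -136, -68, 0, 68, 136 mm: four bays 54 mm clear, centred at y = 102, 34, -34, -102 mm. A soap stands across both rails, its length along x. Origin: middle of its underside; x away from the robot, y left along the row, z up. Fixed.
- oil_tin: Yellow and black oil tin with a grey cap, 70 mm diameter, 128 mm high, loose, to be left alone. Origin at the centre of its underside.
- lip_balm: Lip balm tube, white with a yellow cap, 17 mm diameter, 67 mm high, standing loose, to be left alone. Origin at the centre of its underside.
- candle_glass: Candle in a glass with a coloured mosaic pattern, 83 mm diameter, 75 mm high, loose, to be left alone. Origin at the centre of its underside.
There are look-alikes about, which are no part of the job. There is more than one size of the orange_soap; the job needs the larger.

How it is judged:
By the outcome, as a careful person would: the job done as asked, in the order asked, and still so for the second after the job is handed in, with the robot touching nothing.
It also fails if it takes over 96 s, if anything falls off the work surface, if the arm or the gripper's body presses on something with over 40 N, if the wrist force passes 120 N, or if a joint passes its speed limit or range.

## Working session

There is one attempt and no reset: what is moved stays moved. The work goes in short steps, Python scripts to look and compute and a shell command to move; the robot and the scene stay as the last step left them, time stands still between calls to the robot, and variables do not carry over. Pictures are saved under pics/ and viewed, at most 14 in all, crops included, and the job is handed in when it is done.

```bash
mkdir -p pics; cat > h.py <<'E'
import numpy as np, cv2, pickle
from workcell import bot
def shot(name, tag):
    d=bot.get_image(name); pickle.dump(d,open(f'pics/{tag}.pkl','wb'))
    cv2.imwrite(f'pics/{tag}.png',d['color'][:,:,::-1]); return d
def pts(d):
    K=d['camera_matrix'];T=np.linalg.inv(d['camera_from_world']);z=d['z_map']
    v,u=np.mgrid[:z.shape[0],:z.shape[1]]
    c=np.stack([(u-K[0,2])/K[0,0]*z,(v-K[1,2])/K[1,1]*z,z],-1)
    return c@T[:3,:3].T+T[:3,3]
def ray(d,u,v,h):
    K=d['camera_matrix'];T=np.linalg.inv(d['camera_from_world'])
    r=T[:3,:3]@np.array([(u-K[0,2])/K[0,0],(v-K[1,2])/K[1,1],1]);o=T[:3,3]
    return o+r*(h-o[2])/r[2]
E
python3 - <<'E'
from h import *
s=bot.sense(); print(s); print(bot.hold_point_z)
a=shot('scene','scene0');b=shot('side','side0');c=shot('wrist','wrist0')
for d in(a,b,c): print(np.linalg.inv(d['camera_from_world']).round(3).tolist())
E
```

```text
{'time_s': 0.0, 'joint_positions': array([-1.38771302,  0.70706545, -0.02762722,  1.48499652,  0.02200658,
        0.95088518, -0.07547735]), 'joint_velocities': array([ 0.00037062, -0.0006601 ,  0.00088357,  0.00090763, -0.00080336,
        0.00142017, -0.00010619]), 'joint_torque': array([ 1.61320572e-04, -8.83201432e+01,  1.23460192e+00, -2.36174673e+01,
        1.69398141e-02,  6.42712985e-03,  2.69610109e-05]), 'position': array([0.12810475, 0.56028431, 0.23084951]), 'tool_rot': array([-3.14054127e+00,  3.17775996e-05,  2.91684368e+00]), 'force': array([-1.11219299, -0.35007913,  0.6535422 ]), 'torque': array([ 0.02418158,  0.00176748, -0.04176598]), 'finger_force': 0.0, 'gripper_width': 0.08553093312081446}
0.0187
[[0.678, -0.331, 0.657, -0.558], [-0.735, -0.338, 0.588, -0.843], [0.027, -0.881, -0.472, 0.832], [0.0, 0.0, 0.0, 1.0]]
[[0.989, -0.097, 0.116, 0.416], [-0.151, -0.589, 0.794, -0.934], [-0.009, -0.802, -0.597, 0.833], [0.0, 0.0, 0.0, 1.0]]
[[0.222, 0.932, 0.286, 0.055], [0.975, -0.212, -0.067, 0.575], [-0.002, 0.294, -0.956, 0.373], [0.0, 0.0, 0.0, 1.0]]
```

View pics/scene0.png

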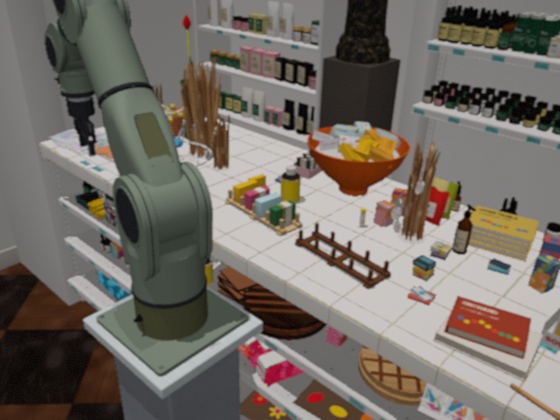

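View pics/side0.png

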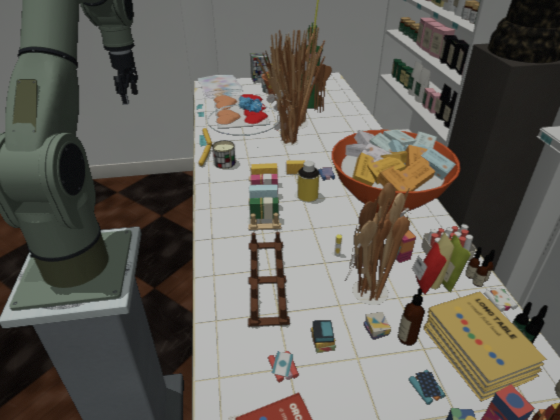

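The scene view shows the pale rack near (265,205), with orange, pink, blue and green soaps from left to right, and the dark rack near (342,255). The side view has the pale rack at (265,195), the dark rack at (268,280), the tin at (308,182), the lip balm at (338,245) and a small orange look-alike at (295,167). Next I'll measure from both views.

```bash
python3 - <<'E'
from h import *
for t in('scene0','side0'):
    d=pickle.load(open(f'pics/{t}.pkl','rb'));P=pts(d);hsv=cv2.cvtColor(d['color'],cv2.COLOR_RGB2HSV).astype(int)
    print(t,'z valid',(d['z_map']>0).mean())
    reg=(P[...,0]>.3)&(P[...,0]<.75)&(P[...,1]>-.5)&(P[...,1]<.5)&(P[...,2]>-.02)&(P[...,2]<.2)
    # top-surface extents of the soaps and racks
    H,S,V=hsv[...,0],hsv[...,1],hsv[...,2]
    for n,m in dict(orange=(H>15)&(H<32)&(S>140)&(V>110),pink=((H>160)|(H<4))&(S>90)&(V>90),blue=(H>85)&(H<115)&(S>35)&(V>120),green=(H>45)&(H<95)&(S>80)&(V<130),dark=((H<14)&(S>90)&(V<130))).items():
        mm=(m&reg&(P[...,2]>.01)).astype(np.uint8)
        k,l,st,ce=cv2.connectedComponentsWithStats(mm)
        for i in range(1,k):
            if st[i,4]>60:
                Q=P[l==i];print(n,st[i,4],ce[i].round(),'p2',np.percentile(Q,2,0).round(3),'p98',np.percentile(Q,98,0).round(3))
                if n!='dark':
                    q=Q[Q[:,2]>np.percentile(Q[:,2],97)-.006]
                    print('   top',len(q),q.min(0).round(3),q.max(0).round(3),q.mean(0).round(3))
    s=d['color']
    cv2.imwrite(f'pics/{t}_c.png',cv2.resize(s[165:290,215:400] if t[1]=='c' else s[145:340,190:350],None,fx=4 if t[1]=='c' else 3,fy=4 if t[1]=='c' else 3,interpolation=cv2.INTER_CUBIC)[:,:,::-1])
E
```

```text
scene0 z valid 0.9959948979591837
orange 365 [247. 186.] p2 [0.509 0.306 0.014] p98 [0.699 0.388 0.078]
   top 100 [0.508 0.302 0.072] [0.601 0.338 0.081] [0.553 0.32  0.075]
orange 336 [290. 190.] p2 [0.649 0.196 0.013] p98 [0.693 0.24  0.088]
   top 29 [0.649 0.197 0.081] [0.692 0.242 0.091] [0.666 0.211 0.086]
orange 85 [422. 271.] p2 [ 0.575 -0.368  0.015] p98 [ 0.601 -0.327  0.037]
   top 27 [ 0.573 -0.367  0.031] [ 0.601 -0.327  0.041] [ 0.582 -0.349  0.034]
pink 181 [250. 199.] p2 [0.498 0.242 0.024] p98 [0.539 0.276 0.078]
   top 52 [0.499 0.243 0.072] [0.538 0.275 0.08 ] [0.518 0.256 0.075]
pink 79 [418. 298.] p2 [ 0.474 -0.423  0.011] p98 [ 0.495 -0.371  0.02 ]
   top 48 [ 0.474 -0.424  0.014] [ 0.496 -0.371  0.021] [ 0.482 -0.392  0.017]
blue 172 [265. 201.] p2 [0.488 0.177 0.042] p98 [0.57  0.209 0.079]
   top 85 [0.488 0.175 0.073] [0.574 0.21  0.079] [0.53  0.191 0.076]
green 193 [275. 214.] p2 [0.481 0.11  0.026] p98 [0.516 0.141 0.078]
   top 54 [0.483 0.109 0.073] [0.517 0.143 0.081] [0.499 0.126 0.076]
dark 241 [329. 161.] p2 [0.731 0.056 0.141] p98 [0.75  0.179 0.1
[... 1214 characters left out ...]
0.103 0.044] p98 [0.571 0.131 0.078]
   top 31 [0.556 0.103 0.072] [0.572 0.133 0.079] [0.564 0.117 0.075]
green 138 [326. 329.] p2 [ 0.598 -0.362  0.049] p98 [ 0.619 -0.325  0.054]
   top 137 [ 0.596 -0.362  0.048] [ 0.62  -0.324  0.055] [ 0.608 -0.343  0.051]
dark 546 [254. 283.] p2 [ 0.449 -0.275  0.015] p98 [0.489 0.006 0.052]
dark 546 [280. 282.] p2 [ 0.516 -0.282  0.014] p98 [ 0.556 -0.003  0.051]
dark 198 [374. 267.] p2 [ 0.733 -0.255  0.025] p98 [ 0.749 -0.22   0.198]
dark 84 [360. 259.] p2 [ 0.704 -0.228  0.086] p98 [ 0.719 -0.221  0.172]
dark 84 [363. 285.] p2 [ 0.72  -0.23   0.018] p98 [ 0.741 -0.208  0.064]
dark 129 [283. 401.] p2 [ 0.447 -0.499  0.046] p98 [ 0.523 -0.482  0.051]
```

View pics/scene0_c.png

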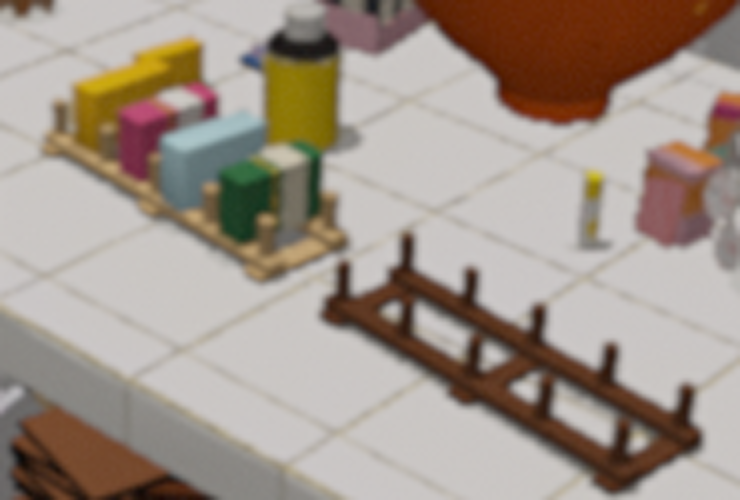

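View pics/side0_c.png

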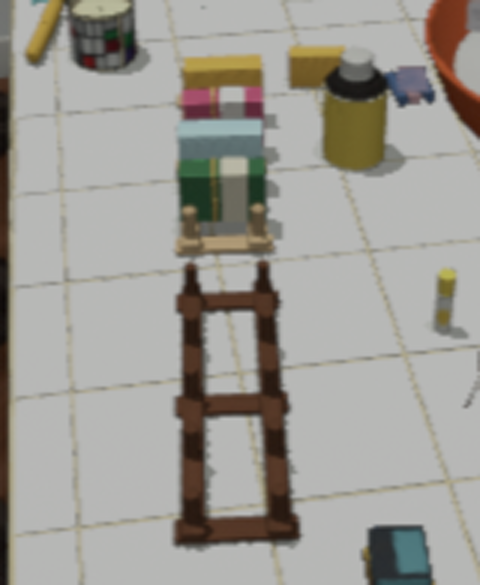

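The crops show the pale rack full at left and the dark rack empty at right, both slightly turned. The crop pixels match the blobs measured above. Next I'll fit yaws and centres.

```bash
cat > fit.py <<'E'
from h import *
def rect(q):
    (c,(w,h),a)=cv2.minAreaRect((q[:,:2]*1000).astype(np.float32))
    if w<h: w,h,a=h,w,a+90
    a=(a+90)%180-90
    return np.array(c).round(1),round(w,1),round(h,1),round(a,1)
def racktop(P,hsv,box,col,lo=.012,hi=.022):
    m=(P[...,0]>box[0])&(P[...,0]<box[1])&(P[...,1]>box[2])&(P[...,1]<box[3])&(P[...,2]>lo)&(P[...,2]<hi)
    H,S,V=[hsv[...,i].astype(int) for i in range(3)]
    m&= (H<16)&(S>90)&(V<130) if col=='dark' else (S>50)&(H>8)&(H<28)
    return P[m]
if __name__=='__main__':
  D=[pickle.load(open(f'pics/{t}.pkl','rb')) for t in('scene0','side0')]
  for d in D:
    P=pts(d);hsv=cv2.cvtColor(d['color'],cv2.COLOR_RGB2HSV)
    for n,(y0,y1) in dict(orange=(.29,.352),pink=(.23,.29),blue=(.16,.222),green=(.09,.155)).items():
        m=(P[...,0]>.45)&(P[...,0]<.63)&(P[...,1]>y0)&(P[...,1]<y1)&(P[...,2]>.070)&(P[...,2]<.09)
        q=P[m];print(n,len(q),rect(q),'mean',q.mean(0).round(4),'PCA',np.degrees(np.arctan(np.polyfit(q[:,0],q[:,1],1)[0])).round(1))
    q=racktop(P,hsv,(.4,.6,-.31,.035),'dark');print('dark',len(q),rect(q),np.median(q[:,2]))
    q=racktop(P,hsv,(.4,.65,.04,.4),'pale');print('pale',len(q),rect(q),np.median(q[:,2]))
    # dark pegs: tips
    m=(P[...,0]>.4)&(P[...,0]<.6)&(P[...,1]>-.31)&(P[...,1]<.035)&(P[...,2]>.03)&(P[...,2]<.06)
    k,l,st,ce=cv2.connectedComponentsWithStats(m.astype(np.uint8),connectivity=8)
    for i in range(1,k):
        q=P[l==i]
        if len(q)>5: print('  peg',len(q),q.mean(0).round(4),'top',q[:,2].max().round(3))
E
python3 fit.py
```

```text
orange 128 (array([555.2, 324.3]), 93.3, 39.2, -4.0) mean [0.5509 0.3221 0.0752] PCA -3.2
pink 143 (array([546.3, 255.7]), 94.7, 35.4, -3.5) mean [0.5419 0.2543 0.0752] PCA -4.7
blue 142 (array([533.8, 193.2]), 91.4, 37.6, -10.0) mean [0.5315 0.1932 0.0753] PCA -6.3
green 166 (array([528.8, 123.9]), 91.7, 38.5, -6.3) mean [0.5251 0.1224 0.0754] PCA -5.6
dark 767 (array([ 499. , -135.1]), 292.2, 91.2, 84.4) 0.017503526986420215
pale 256 (array([536.4, 220.2]), 293.7, 92.2, 83.8) 0.017037335928181074
  peg 35 [ 5.489e-01 -4.000e-04  4.110e-02] top 0.05
  peg 35 [0.4818 0.0069 0.0407] top 0.051
  peg 35 [ 0.5413 -0.0681  0.0415] top 0.052
  peg 38 [ 0.4742 -0.0614  0.0412] top 0.052
  peg 34 [ 0.5351 -0.1354  0.042 ] top 0.052
  peg 36 [ 0.4671 -0.1284  0.0423] top 0.052
  peg 41 [ 0.527  -0.2032  0.0419] top 0.053
  peg 41 [ 0.46   -0.1961  0.0413] top 0.052
  peg 41 [ 0.5204 -0.2705  0.0414] top 0.053
  peg 43 [ 0.4534 -0.263   0.0418] top 0.051
orange 155 (array([556., 323.]), 84.9, 35.8, -5.1) mean [0.5558 0.3212 0.0753] PCA -3.8
pink 178 (array([546.8, 256.5]), 87.6, 35.1, -4.5) mean [0.5457 0.2535 0.0752] PCA -3.8
blue 189 (array([536. , 194.6]), 84.7, 36.3, -7.5) mean [0.5353 0.1922 0.0753] PCA -6.5
green 212 (array([529. , 124.7]), 84.5, 41.0, -5.3) mean [0.5277 0.1218 0.0756] PCA -5.9
dark 604 (array([ 503.5, -138. ]), 287.6, 86.2, 84.1) 0.0181909966150669
pale 73 (array([597.2, 217.2]), 344.8, 82.0, 61.5) 0.017291647105564856
  peg 37 [ 0.5513 -0.0026  0.043 ] top 0.052
  peg 36 [0.4844 0.0059 0.0426] top 0.051
  peg 38 [ 0.5438 -0.0692  0.0436] top 0.052
  peg 39 [ 0.4773 -0.0622  0.0425] top 0.054
  peg 45 [ 0.5371 -0.1366  0.0436] top 0.053
  peg 41 [ 0.4699 -0.1301  0.0436] top 0.052
  peg 46 [ 0.5298 -0.2047  0.0437] top 0.053
  peg 44 [ 0.4626 -0.1976  0.0437] top 0.053
  peg 52 [ 0.4561 -0.2646  0.0441] top 0.053
  peg 55 [ 0.5229 -0.2719  0.0439] top 0.053
```

Measured: the dark rack is centred near (0.504, -0.130) with a yaw of about -6° and rail tops at 18 mm. The soap tops are at 76 mm and the soap yaws are between -4° and -7°. I'll move above the pale rack and look with the wrist camera.

```bash
python3 -m handwheel '[[0.8,-0.7,0.5,0,0,0.02],[2,-1.8,1,0,0,0.04],[3.2,-2.9,2,0,0,0.06],[4.4,-4,2,0,0,0.08],[5.6,-5.1,2,0,0,0.1],[6.8,-6.2,2,0,0,0.12],[8,-7.3,2,0,0,0.12],[9.2,-8.4,2,0,0,0.12],[10.4,-9.5,2,0,0,0.12],[11.6,-10.6,2,0,0,0.12],[12.8,-11.7,2,0,0,0.12],[14,-12.8,2,0,0,0.12],[15,-13.7,2,0,0,0.12],[15.8,-14.4,2,0,0,0.12],[16.3,-14.8,2,0,0,0.12],[16.3,-14.8,2,0,0,0.12],[16.3,-14.8,2,0,0,0.12],[16.3,-14.8,2,0,0,0.12]]' 1
python3 - <<'E'
from h import *
d=shot('wrist','w1');s=bot.sense();print(s['time_s'],s['position'],s['tool_rot'],s['joint_positions'])
E
```

```text
time_s: 1.65
position: [0.5351, 0.1912, 0.2812]
tool_rot: [3.141, -0.001, 3.038]
force: [0.5, 0.5, 0.5]
gripper_width: 0.0855
finger_force: 0.0
1.7 [0.53499484 0.19138221 0.28130219] [ 3.14139108e+00 -3.83749693e-04  3.03804985e+00] [-0.34521524  0.64457373 -0.10744381  1.42460572  0.07284067  1.07652621
  1.00141615]
```

View pics/w1.png

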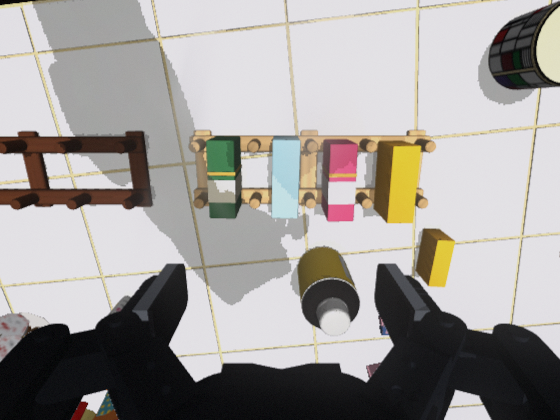

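This wrist view shows the four soaps from above: green (224,178), blue (286,178), pink (341,180) and orange (398,180). The end of the dark rack is at the left and the tin at (330,290). I'll fit the tops and check them against the other views.

```bash
cat > w.py <<'E'
from h import *
from fit import rect
def tops(d,x=(.4,.65),y=(-.3,.38),lo=.068,hi=.09):
    P=pts(d);m=(P[...,0]>x[0])&(P[...,0]<x[1])&(P[...,1]>y[0])&(P[...,1]<y[1])&(P[...,2]>lo)&(P[...,2]<hi)
    k,l,st,ce=cv2.connectedComponentsWithStats(cv2.morphologyEx(m.astype(np.uint8),cv2.MORPH_OPEN,np.ones((3,3))))
    for i in range(1,k):
        if st[i,4]<150: continue
        ys,xs=np.nonzero(l==i);c=d['color'][ys,xs].mean(0).round()
        h=np.median(P[l==i][:,2])
        r=cv2.minAreaRect(np.stack([xs,ys],1).astype(np.float32))
        B=np.array([ray(d,*b,h) for b in cv2.boxPoints(r)])
        print(c,'h',h.round(4),'rect(depth)',rect(P[l==i]),'rect(ray)',rect(B))
def pegs(d,x=(.4,.65),y=(-.31,.38)):
    P=pts(d);m=(P[...,0]>x[0])&(P[...,0]<x[1])&(P[...,1]>y[0])&(P[...,1]<y[1])&(P[...,2]>.045)&(P[...,2]<.056)
    k,l,st,ce=cv2.connectedComponentsWithStats(m.astype(np.uint8))
    for i in range(1,k):
        if 15<st[i,4]<300: print('peg',st[i,4],P[l==i].mean(0).round(4))
E
python3 - <<'E'
from w import *
d=pickle.load(open('pics/w1.pkl','rb'));tops(d);pegs(d)
E
```

```text
[108. 133. 103.] h 0.0753 rect(depth) (array([528.3, 123.1]), 87.6, 30.5, -6.9) rect(ray) (array([527.8, 123. ]), 89.6, 32.4, -6.4)
[181. 212. 220.] h 0.0752 rect(depth) (array([535.5, 193.5]), 88.3, 30.3, -7.2) rect(ray) (array([535.2, 194.2]), 87.8, 32.0, -6.9)
[209. 133. 153.] h 0.0753 rect(depth) (array([545.7, 255.2]), 87.5, 31.2, -5.3) rect(ray) (array([545.5, 255.5]), 89.2, 32.9, -5.7)
[214. 186.  54.] h 0.0751 rect(depth) (array([554.9, 322.4]), 87.8, 30.6, -5.2) rect(ray) (array([554.7, 322.3]), 92.9, 34.0, -5.1)
peg 25 [0.4918 0.1982 0.0495]
peg 101 [0.5228 0.1384 0.0503]
peg 93 [ 0.47   -0.125   0.0484]
peg 128 [ 0.4765 -0.0594  0.0486]
peg 117 [0.4834 0.0079 0.0487]
peg 113 [0.491  0.0933 0.0488]
peg 114 [0.4981 0.1605 0.0486]
peg 110 [0.5048 0.2277 0.0488]
peg 76 [0.5168 0.2479 0.0513]
peg 117 [0.5118 0.2948 0.0484]
peg 123 [0.5186 0.3618 0.0484]
peg 250 [0.5468 0.3102 0.0509]
peg 38 [0.5663 0.238  0.0498]
peg 100 [0.558  0.0864 0.0487]
peg 99 [0.5649 0.1535 0.0486]
peg 101 [0.5721 0.2205 0.0484]
peg 100 [0.5788 0.2877 0.0485]
peg 101 [0.586  0.3549 0.0484]
peg 113 [ 0.5367 -0.1339  0.0486]
peg 111 [ 0.5436 -0.0665  0.0486]
peg 105 [0.5505 0.0008 0.0485]
```

The peg centres put the dark rack centre at (0.503, -0.130) with a yaw of -6.0°. Peg tops are at 49 mm and soap tops at 75 mm, as they should be. The tool is already aligned, so I'll go down onto green first.

```bash
python3 -m handwheel '[[-0.1,-0.8,-0.5,0,0,0],[-0.2,-1.7,-1.5,0,0,0],[-0.28,-2.4,-2.5,0,0,0],[-0.28,-2.74,-3.5,0,0,0],[-0.28,-2.74,-4.5,0,0,0],[-0.28,-2.74,-5.5,0,0,0],[-0.28,-2.74,-6.4,0,0,0],[-0.28,-2.74,-7.2,0,0,0],[-0.28,-2.74,-8,0,0,0],[-0.28,-2.74,-8.7,0,0,0],[-0.28,-2.74,-9.3,0,0,0],[-0.28,-2.74,-9.7,0,0,0],[-0.28,-2.74,-9.9,0,0,0],[-0.28,-2.74,-9.9,0,0,0],[-0.28,-2.74,-9.9,0,0,0]]' 0.62 40 && python3 -m handwheel '[[0,0,0,0,0,0],[0,0,0,0,0,0],[0,0,0,0,0,0],[0,0,0,0,0,0],[0,0,0,0,0,0],[0,0,0,0,0,0],[0,0,0,0,0,0],[0,0,0,0,0,0],[0,0,0,0,0,0],[0,0,0,0,0,0]]' 0 40
```

```text
time_s: 2.95
position: [0.5288, 0.1223, 0.0343]
tool_rot: [3.142, 0.0, 3.037]
force: [0.4, -0.3, 0.1]
gripper_width: 0.0531
finger_force: 0.0
time_s: 3.78
position: [0.529, 0.1222, 0.0346]
tool_rot: [3.141, 0.001, 3.037]
force: [-0.1, 0.6, 7.1]
gripper_width: 0.0298
finger_force: 39.7
```

```bash
python3 -m handwheel '[[0,0,0.2,0,0,0],[0,0,0.7,0,0,0],[0,0,1.5,0,0,0],[0,0,2.4,0,0,0],[0,0,3.2,0,0,0],[-0.05,-0.5,3.6,0,0,0],[-0.15,-1.5,3.6,0,0,0],[-0.27,-2.7,3.6,0,0,0],[-0.4,-4,3.6,0,0,0],[-0.54,-5.4,3.6,0,0,0],[-0.68,-6.8,3.6,0,0,0],[-0.82,-8.2,3.6,0,0,0],[-0.96,-9.6,3.6,0,0,0],[-1.1,-11,3.6,0,0,0],[-1.22,-12.2,3.6,0,0,0],[-1.32,-13.2,3.6,0,0,0],[-1.38,-13.8,3.6,0,0,0],[-1.42,-14.16,3.6,0,0,0],[-1.42,-14.16,3.6,0,0,0],[-1.42,-14.16,3.6,0,0,0]]'
python3 - <<'E'
from w import *
d=shot('wrist','w2');tops(d,lo=.14,hi=.19);pegs(d);tops(d)
E
```

```text
time_s: 5.45
position: [0.4931, -0.2315, 0.1238]
tool_rot: [3.141, -0.0, 3.037]
force: [1.1, 0.7, -1.4]
gripper_width: 0.0294
finger_force: 39.7
[49. 57. 47.] h 0.1653 rect(depth) (array([ 481.2, -232.2]), 106.9, 65.4, 83.7) rect(ray) (array([ 524. , -236.6]), 133.8, 132.6, 39.5)
peg 265 [ 0.5358 -0.1365  0.0485]
peg 289 [ 0.5429 -0.0694  0.0482]
peg 42 [ 0.5187 -0.2741  0.0477]
peg 52 [ 0.5263 -0.1996  0.048 ]
```

View pics/w2.png

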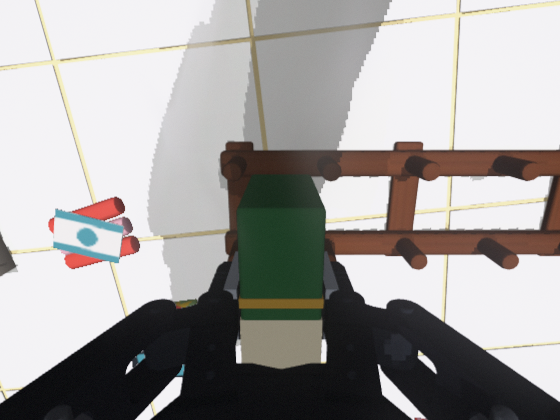

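Green is held squarely at (280,270) over the right-hand bay, with bay pegs at (235,165) and (330,168). I'll lower it and release.

```bash
python3 -m handwheel '[[0,-0.03,-0.4,0,0,0],[0,-0.03,-1,0,0,0],[0,-0.03,-1.6,0,0,0],[0,-0.03,-2.2,0,0,0],[0,-0.03,-2.7,0,0,0],[0,-0.03,-3.1,0,0,0],[0,-0.03,-3.35,0,0,0],[0,-0.03,-3.5,0,0,0],[0,-0.03,-3.57,0,0,0],[0,-0.03,-3.57,0,0,0],[0,-0.03,-3.57,0,0,0]]' && python3 -m handwheel '[[0,0,0,0,0,0],[0,0,0,0,0,0],[0,0,0,0,0,0],[0,0,0,0,0,0],[0,0,0,0,0,0]]' 0.6
```

```text
time_s: 6.42
position: [0.4934, -0.2327, 0.0349]
tool_rot: [-3.141, 0.001, 3.037]
force: [0.5, -0.1, -1.7]
gripper_width: 0.0296
finger_force: 39.6
time_s: 6.83
position: [0.4932, -0.2328, 0.0346]
tool_rot: [-3.141, 0.0, 3.037]
force: [-0.3, -0.0, -0.1]
gripper_width: 0.0515
finger_force: 0.0
```

```bash
python3 -m handwheel '[[0,0,0.3,0,0,0],[0,0,1,0,0,0],[0,0,2,0,0,0],[0,0,3,0,0,0],[0.05,0.5,3.6,0,0,0],[0.15,1.5,3.6,0,0,0],[0.3,3,3.6,0,0,0],[0.45,4.5,3.6,0,0,0],[0.6,6,3.6,0,0,0],[0.75,7.5,3.6,0,0,0],[0.9,9,3.6,0,0,0],[1.04,10.5,3.6,0,0,0],[1.19,12,3.6,0,0,0],[1.33,13.5,3.6,0,0,0],[1.48,15,3.6,0,0,0],[1.6,16.2,3.6,0,0,0],[1.66,16.9,3.6,0,0,0],[1.68,17.07,3.6,0,0,0],[1.68,17.07,3.6,0,0,0],[1.68,17.07,3.6,0,0,0]]'
python3 - <<'E'
from w import *
for n in('scene','side'):
    d=shot(n,n+'1');tops(d)
E
```

```text
time_s: 8.5
position: [0.5352, 0.193, 0.1248]
tool_rot: [-3.141, 0.0, 3.036]
force: [0.0, -0.6, 0.4]
gripper_width: 0.0509
finger_force: 0.0
[165. 108. 118.] h 0.0751 rect(depth) (array([545.9, 255.7]), 96.0, 39.2, -5.0) rect(ray) (array([543.3, 252.8]), 134.7, 42.6, -2.8)
[129. 148. 151.] h 0.0747 rect(depth) (array([534.5, 194.8]), 91.4, 37.1, -2.0) rect(ray) (array([530.9, 191.5]), 118.7, 40.6, -8.0)
[110. 131. 101.] h 0.0756 rect(depth) (array([ 492.8, -234.4]), 93.3, 35.8, -4.0) rect(ray) (array([ 491. , -236.7]), 131.7, 39.2, -6.9)
[120. 140. 141.] h 0.0757 rect(depth) (array([536. , 194.7]), 84.7, 34.2, -7.8) rect(ray) (array([535.3, 191.3]), 85.2, 33.4, -9.4)
[101. 123.  96.] h 0.076 rect(depth) (array([ 494. , -232.8]), 86.5, 35.9, -7.5) rect(ray) (array([ 493.6, -236.8]), 87.9, 38.7, -4.8)
```

Green stands at (0.493, -0.233) with its top at 76 mm. Now blue.

```bash
python3 -m handwheel '[[0,0.03,-0.4,0,0,0],[0,0.03,-1,0,0,0],[0,0.03,-1.7,0,0,0],[0,0.03,-2.4,0,0,0],[0,0.03,-2.9,0,0,0],[0,0.03,-3.3,0,0,0],[0,0.03,-3.55,0,0,0],[0,0.03,-3.6,0,0,0],[0,0.03,-3.6,0,0,0]]' && python3 -m handwheel '[[0,0,0,0,0,0],[0,0,0,0,0,0],[0,0,0,0,0,0],[0,0,0,0,0,0],[0,0,0,0,0,0],[0,0,0,0,0,0],[0,0,0,0,0,0],[0,0,0,0,0,0],[0,0,0,0,0,0]]' 0 40
```

```text
time_s: 9.35
position: [0.5352, 0.1946, 0.0344]
tool_rot: [-3.141, -0.0, 3.037]
force: [-0.8, 0.1, 0.3]
gripper_width: 0.0508
finger_force: 0.0
time_s: 10.1
position: [0.5355, 0.1949, 0.0352]
tool_rot: [3.141, 0.001, 3.037]
force: [0.2, 0.3, 7.9]
gripper_width: 0.0295
finger_force: 39.8
```

```bash
python3 -m handwheel '[[0,0,0.2,0,0,0],[0,0,0.7,0,0,0],[0,0,1.5,0,0,0],[0,0,2.4,0,0,0],[0,0,3.2,0,0,0],[-0.05,-0.5,3.6,0,0,0],[-0.15,-1.5,3.6,0,0,0],[-0.27,-2.7,3.6,0,0,0],[-0.4,-4,3.6,0,0,0],[-0.54,-5.4,3.6,0,0,0],[-0.68,-6.8,3.6,0,0,0],[-0.82,-8.2,3.6,0,0,0],[-0.96,-9.6,3.6,0,0,0],[-1.1,-11,3.6,0,0,0],[-1.22,-12.3,3.6,0,0,0],[-1.32,-13.4,3.6,0,0,0],[-1.4,-14.1,3.6,0,0,0],[-1.42,-14.38,3.6,0,0,0],[-1.42,-14.38,3.6,0,0,0],[-1.42,-14.38,3.6,0,0,0]]' && python3 -m handwheel '[[0,0,-0.4,0,0,0],[0,0,-1,0,0,0],[0,0,-1.6,0,0,0],[0,0,-2.2,0,0,0],[0,0,-2.7,0,0,0],[0,0,-3.1,0,0,0],[0,0,-3.35,0,0,0],[0,0,-3.5,0,0,0],[0,0,-3.57,0,0,0],[0,0,-3.57,0,0,0],[0,0,-3.57,0,0,0]]'
```

```text
time_s: 11.77
position: [0.4996, -0.1641, 0.1248]
tool_rot: [3.141, 0.0, 3.037]
force: [-0.3, 0.2, -1.1]
gripper_width: 0.0296
finger_force: 39.6
time_s: 12.68
position: [0.4999, -0.1646, 0.0357]
tool_rot: [-3.141, 0.001, 3.037]
force: [0.7, 0.4, -0.5]
gripper_width: 0.0295
finger_force: 39.6
```

```bash
python3 -m handwheel '[[0,0,0,0,0,0],[0,0,0,0,0,0],[0,0,0,0,0,0],[0,0,0,0,0,0],[0,0,0,0,0,0]]' 0.6 && python3 -m handwheel '[[0,0,0.3,0,0,0],[0,0,1,0,0,0],[0,0,2,0,0,0],[0,0,3,0,0,0],[0.05,0.5,3.6,0,0,0],[0.15,1.5,3.6,0,0,0],[0.3,3,3.6,0,0,0],[0.48,4.5,3.6,0,0,0],[0.65,6,3.6,0,0,0],[0.8,7.5,3.6,0,0,0],[0.97,9,3.6,0,0,0],[1.13,10.5,3.6,0,0,0],[1.3,12,3.6,0,0,0],[1.45,13.5,3.6,0,0,0],[1.62,15,3.6,0,0,0],[1.74,16.1,3.6,0,0,0],[1.8,16.7,3.6,0,0,0],[1.82,16.8,3.6,0,0,0],[1.82,16.8,3.6,0,0,0],[1.82,16.8,3.6,0,0,0]]'
python3 - <<'E'
from w import *
for n in('side','wrist'):
    d=shot(n,n+'2');tops(d,y=(-.3,.4))
E
```

```text
time_s: 13.1
position: [0.4997, -0.1648, 0.0353]
tool_rot: [-3.141, 0.0, 3.037]
force: [0.0, 1.0, 0.2]
gripper_width: 0.0512
finger_force: 0.0
time_s: 14.77
position: [0.5452, 0.2541, 0.1255]
tool_rot: [-3.141, 0.0, 3.036]
force: [0.6, -1.0, -0.2]
gripper_width: 0.0513
finger_force: 0.0
[129.  90.  95.] h 0.0755 rect(depth) (array([547., 258.]), 87.0, 37.2, -5.2) rect(ray) (array([545.9, 251.4]), 88.5, 41.9, -9.5)
[151. 173. 173.] h 0.0759 rect(depth) (array([ 500.9, -165.5]), 86.5, 35.2, -6.3) rect(ray) (array([ 500.3, -168.4]), 87.6, 37.5, -6.0)
[100. 122.  96.] h 0.0763 rect(depth) (array([ 494. , -233.9]), 86.8, 33.7, -5.4) rect(ray) (array([ 493.5, -236.1]), 87.7, 36.7, -5.9)
[192. 116. 133.] h 0.0754 rect(depth) (array([546.4, 255.5]), 88.5, 30.8, -5.4) rect(ray) (array([545.4, 255.7]), 88.5, 32.6, -6.0)
[229. 198.  53.] h 0.0752 rect(depth) (array([555.3, 322.7]), 88.4, 30.3, -4.8) rect(ray) (array([554.2, 323.6]), 92.3, 35.5, -5.3)
```

View pics/side2.png

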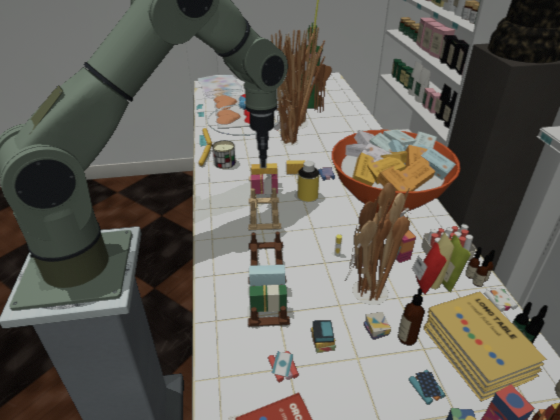

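The side view shows green (268,298) and blue (267,275) upright in the two right-hand dark bays. The tin (308,182), balm (338,245) and glass (224,153) haven't moved. Now pink.

```bash
python3 -m handwheel '[[0,0.06,-0.4,0,0,0],[0,0.06,-1,0,0,0],[0,0.06,-1.7,0,0,0],[0,0.06,-2.4,0,0,0],[0,0.06,-2.9,0,0,0],[0,0.06,-3.3,0,0,0],[0,0.06,-3.55,0,0,0],[0,0.06,-3.63,0,0,0],[0,0.06,-3.63,0,0,0]]' && python3 -m handwheel '[[0,0,0,0,0,0],[0,0,0,0,0,0],[0,0,0,0,0,0],[0,0,0,0,0,0],[0,0,0,0,0,0],[0,0,0,0,0,0],[0,0,0,0,0,0],[0,0,0,0,0,0],[0,0,0,0,0,0]]' 0 40
```

```text
time_s: 15.62
position: [0.5452, 0.2567, 0.0344]
tool_rot: [-3.141, -0.0, 3.037]
force: [-0.6, 0.3, 0.3]
gripper_width: 0.0514
finger_force: 0.0
time_s: 16.37
position: [0.5455, 0.2569, 0.0353]
tool_rot: [3.141, 0.001, 3.037]
force: [-0.9, -0.2, 6.5]
gripper_width: 0.0296
finger_force: 40.3
```

```bash
python3 -m handwheel '[[0,0,0.2,0,0,0],[0,0,0.7,0,0,0],[0,0,1.5,0,0,0],[0,0,2.4,0,0,0],[0,0,3.2,0,0,0],[-0.05,-0.5,3.6,0,0,0],[-0.16,-1.5,3.6,0,0,0],[-0.3,-2.7,3.6,0,0,0],[-0.44,-4,3.6,0,0,0],[-0.6,-5.4,3.6,0,0,0],[-0.75,-6.8,3.6,0,0,0],[-0.9,-8.2,3.6,0,0,0],[-1.05,-9.6,3.6,0,0,0],[-1.2,-11,3.6,0,0,0],[-1.34,-12.2,3.6,0,0,0],[-1.45,-13.2,3.6,0,0,0],[-1.52,-13.9,3.6,0,0,0],[-1.55,-14.15,3.6,0,0,0],[-1.55,-14.15,3.6,0,0,0],[-1.55,-14.15,3.6,0,0,0]]' && python3 -m handwheel '[[0,0,-0.4,0,0,0],[0,0,-1,0,0,0],[0,0,-1.6,0,0,0],[0,0,-2.2,0,0,0],[0,0,-2.7,0,0,0],[0,0,-3.1,0,0,0],[0,0,-3.35,0,0,0],[0,0,-3.5,0,0,0],[0,0,-3.57,0,0,0],[0,0,-3.57,0,0,0],[0,0,-3.57,0,0,0]]'
```

```text
time_s: 18.03
position: [0.5064, -0.0964, 0.1248]
tool_rot: [3.141, 0.0, 3.037]
force: [0.6, 1.2, -1.6]
gripper_width: 0.0298
finger_force: 39.6
time_s: 18.95
position: [0.5067, -0.0969, 0.0357]
tool_rot: [-3.142, 0.001, 3.037]
force: [-0.3, -0.0, -0.8]
gripper_width: 0.0296
finger_force: 39.7
```

```bash
python3 -m handwheel '[[0,0,0,0,0,0],[0,0,0,0,0,0],[0,0,0,0,0,0],[0,0,0,0,0,0],[0,0,0,0,0,0]]' 0.6 && python3 -m handwheel '[[0,0,0.3,0,0,0],[0,0,1,0,0,0],[0,0,2,0,0,0],[0,0,3,0,0,0],[0.05,0.5,3.6,0,0,0],[0.16,1.5,3.6,0,0,0],[0.33,3,3.6,0,0,0],[0.5,4.5,3.6,0,0,0],[0.68,6,3.6,0,0,0],[0.85,7.5,3.6,0,0,0],[1.03,9,3.6,0,0,0],[1.2,10.5,3.6,0,0,0],[1.38,12,3.6,0,0,0],[1.55,13.5,3.6,0,0,0],[1.72,15,3.6,0,0,0],[1.85,16.1,3.6,0,0,0],[1.91,16.6,3.6,0,0,0],[1.93,16.8,3.6,0,0,0],[1.93,16.8,3.6,0,0,0],[1.93,16.8,3.6,0,0,0]]'
python3 - <<'E'
from w import *
for n in('side','wrist'):
    d=shot(n,n+'3');tops(d,y=(-.3,.4))
E
```

```text
time_s: 19.37
position: [0.5064, -0.097, 0.0353]
tool_rot: [-3.141, 0.0, 3.037]
force: [-0.5, -0.3, 0.6]
gripper_width: 0.0511
finger_force: 0.0
time_s: 21.03
position: [0.5548, 0.3218, 0.1255]
tool_rot: [-3.141, 0.0, 3.036]
force: [-0.3, -1.1, 0.1]
gripper_width: 0.0511
finger_force: 0.0
[147. 121.  64.] h 0.0751 rect(depth) (array([556.2, 325.2]), 84.5, 37.9, -6.1) rect(ray) (array([555.1, 322.8]), 85.3, 38.9, -9.5)
[157. 109. 119.] h 0.076 rect(depth) (array([508. , -97.4]), 87.2, 35.3, -5.7) rect(ray) (array([ 507.2, -102.7]), 88.4, 38.0, -9.2)
[150. 172. 172.] h 0.076 rect(depth) (array([ 501. , -164.9]), 86.3, 35.9, -6.4) rect(ray) (array([ 499.9, -167.6]), 86.7, 34.5, -9.2)
[100. 121.  95.] h 0.0763 rect(depth) (array([ 493.9, -234.2]), 86.4, 33.0, -6.9) rect(ray) (array([ 493.1, -236.3]), 87.1, 37.3, -9.2)
[196. 151.  47.] h 0.0753 rect(depth) (array([555.5, 323.1]), 88.6, 30.4, -4.8) rect(ray) (array([554.3, 322.4]), 88.3, 33.2, -6.0)
```

Pink is in its bay. Last is the large orange soap, which measures 88 mm long.

```bash
python3 -m handwheel '[[0,0.02,-0.4,0,0,0],[0,0.02,-1,0,0,0],[0,0.02,-1.7,0,0,0],[0,0.02,-2.4,0,0,0],[0,0.02,-2.9,0,0,0],[0,0.02,-3.3,0,0,0],[0,0.02,-3.55,0,0,0],[0,0.02,-3.63,0,0,0],[0,0.02,-3.63,0,0,0]]' && python3 -m handwheel '[[0,0,0,0,0,0],[0,0,0,0,0,0],[0,0,0,0,0,0],[0,0,0,0,0,0],[0,0,0,0,0,0],[0,0,0,0,0,0],[0,0,0,0,0,0],[0,0,0,0,0,0],[0,0,0,0,0,0]]' 0 40
```

```text
time_s: 21.88
position: [0.5547, 0.3234, 0.0344]
tool_rot: [-3.141, -0.0, 3.037]
force: [-0.4, 0.7, 1.2]
gripper_width: 0.0517
finger_force: 0.0
time_s: 22.63
position: [0.5551, 0.3238, 0.0354]
tool_rot: [3.141, 0.001, 3.037]
force: [0.1, -1.2, 6.6]
gripper_width: 0.0295
finger_force: 40.0
```

```bash
python3 -m handwheel '[[0,0,0.2,0,0,0],[0,0,0.7,0,0,0],[0,0,1.5,0,0,0],[0,0,2.4,0,0,0],[0,0,3.2,0,0,0],[-0.06,-0.5,3.6,0,0,0],[-0.17,-1.5,3.6,0,0,0],[-0.31,-2.7,3.6,0,0,0],[-0.47,-4,3.6,0,0,0],[-0.63,-5.4,3.6,0,0,0],[-0.79,-6.8,3.6,0,0,0],[-0.96,-8.2,3.6,0,0,0],[-1.12,-9.6,3.6,0,0,0],[-1.28,-11,3.6,0,0,0],[-1.42,-12.2,3.6,0,0,0],[-1.54,-13.2,3.6,0,0,0],[-1.62,-13.9,3.6,0,0,0],[-1.65,-14.12,3.6,0,0,0],[-1.65,-14.12,3.6,0,0,0],[-1.65,-14.12,3.6,0,0,0]]' && python3 -m handwheel '[[0,0,-0.4,0,0,0],[0,0,-1,0,0,0],[0,0,-1.6,0,0,0],[0,0,-2.2,0,0,0],[0,0,-2.7,0,0,0],[0,0,-3.1,0,0,0],[0,0,-3.35,0,0,0],[0,0,-3.5,0,0,0],[0,0,-3.57,0,0,0],[0,0,-3.57,0,0,0],[0,0,-3.57,0,0,0]]'
```

```text
time_s: 24.3
position: [0.5134, -0.0288, 0.1248]
tool_rot: [3.141, 0.0, 3.037]
force: [-0.3, 0.6, -0.8]
gripper_width: 0.0298
finger_force: 39.6
time_s: 25.22
position: [0.5137, -0.0293, 0.0357]
tool_rot: [3.142, 0.001, 3.037]
force: [-0.2, 0.2, -0.6]
gripper_width: 0.0298
finger_force: 39.6
```

Release, rise straight up to about 0.28 m and move toward the robot for a last look.

```bash
python3 -m handwheel '[[0,0,0,0,0,0],[0,0,0,0,0,0],[0,0,0,0,0,0],[0,0,0,0,0,0],[0,0,0,0,0,0]]' 0.6 && python3 -m handwheel '[[0,0,0.3,0,0,0],[0,0,1,0,0,0],[0,0,2,0,0,0],[0,0,3,0,0,0],[0,0,4,0,0,0],[0,0,5,0,0,0],[0,-0.5,6,0,0,0],[0,-1.5,7,0,0,0],[0,-2.5,8,0,0,0],[0,-3.5,9,0,0,0],[0,-4,10,0,0,0],[0,-4,10,0,0,0],[0,-4,10,0,0,0],[0,-4,10,0,0,0]]'
python3 - <<'E'
from w import *
for n in('side','wrist'):
    d=shot(n,n+'4');tops(d,y=(-.3,.4));pegs(d) if n=='wrist' else 0
E
```

```text
time_s: 25.63
position: [0.5135, -0.0295, 0.0353]
tool_rot: [-3.142, 0.0, 3.037]
force: [0.1, 0.1, -0.2]
gripper_width: 0.0511
finger_force: 0.0
time_s: 26.8
position: [0.5131, -0.1289, 0.285]
tool_rot: [3.141, -0.001, 3.037]
force: [-0.0, -0.1, 0.1]
gripper_width: 0.0512
finger_force: 0.0
[173. 149.  76.] h 0.0758 rect(depth) (array([514.5, -30.7]), 86.8, 35.8, -5.0) rect(ray) (array([514.4, -34.1]), 88.0, 39.1, -4.3)
[152. 106. 114.] h 0.076 rect(depth) (array([507.4, -97.7]), 85.7, 35.2, -6.1) rect(ray) (array([ 505.9, -102.5]), 85.8, 38.0, -9.2)
[102. 120. 121.] h 0.0758 rect(depth) (array([ 500.8, -166.3]), 86.3, 34.4, -7.1) rect(ray) (array([ 500.4, -168.3]), 87.5, 37.4, -6.2)
[73. 89. 69.] h 0.076 rect(depth) (array([ 493.9, -233.5]), 86.5, 33.4, -5.0) rect(ray) (array([ 493.6, -235.8]), 87.7, 36.7, -5.9)
[123. 133. 117.] h 0.0754 rect(depth) (array([ 492.5, -235. ]), 87.5, 31.1, -6.6) rect(ray) (array([ 492.5, -234.8]), 91.5, 33.4, -5.3)
[122. 150. 159.] h 0.0753 rect(depth) (array([ 499.5, -167.2]), 87.5, 30.6, -6.8) rect(ray) (array([ 499.3, -167.6]), 87.3, 31.9, -6.9)
[217
[... 152 characters left out ...]
1 rect(depth) (array([513.5, -32.2]), 87.5, 30.5, -5.1) rect(ray) (array([513.5, -32. ]), 90.7, 33.1, -5.4)
peg 168 [ 0.4929 -0.2202  0.0507]
peg 20 [ 0.4631 -0.099   0.0538]
peg 152 [ 0.5113 -0.0469  0.0506]
peg 115 [ 0.4554 -0.263   0.0488]
peg 113 [ 0.4621 -0.1959  0.0488]
peg 70 [ 0.5004 -0.152   0.0487]
peg 114 [ 0.4692 -0.1286  0.0486]
peg 114 [ 0.4759 -0.0616  0.0486]
peg 116 [0.483  0.0057 0.0485]
peg 124 [0.4908 0.0911 0.0483]
peg 126 [0.4977 0.1584 0.0483]
peg 101 [ 0.5226 -0.2702  0.0485]
peg 99 [ 0.5293 -0.203   0.0487]
peg 99 [ 0.5363 -0.1357  0.0487]
peg 100 [ 0.5432 -0.0685  0.0484]
peg 101 [ 0.5502 -0.0015  0.0485]
peg 104 [0.558  0.0844 0.0483]
peg 109 [0.565  0.1514 0.0483]
```

View pics/wrist4.png

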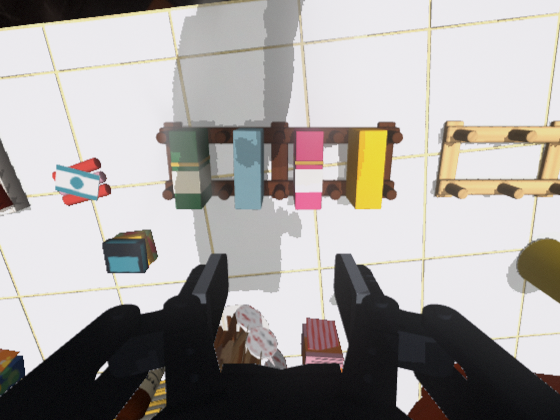

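View pics/side4.png

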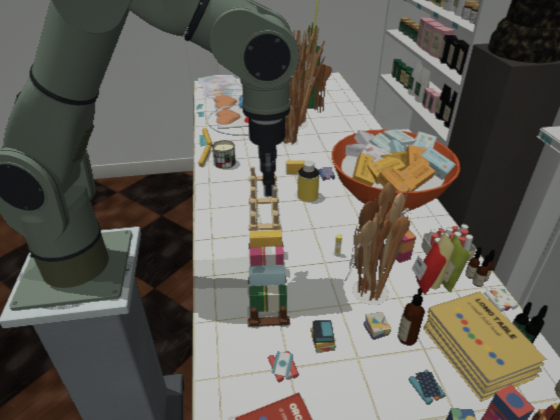

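The wrist view shows green (190,168), blue (248,168), pink (308,168) and orange (367,168), one to a bay. They are within about 2 mm of the bay centres. The side view shows the tin, balm and glass where they stood. Handing in.

```bash
python3 -c "
from workcell import bot
print(bot.sign_off())"
```

```text
the job is handed in; nothing more can be done
None
```

All four soaps now stand on edge in the dark rack, one to a bay in the same order (orange, pink, blue, green from the left), each within about 2 mm of its bay centre; the tin, lip balm and candle glass were not touched, and the job was handed in at about 27 s.

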